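# Back a tube carousel off by one ratchet notch

## Robot

A 6-joint arm with a two-finger parallel gripper is mounted at the origin on a cart in front of the work surface, level with it; the furniture and walls round the work are solid. World frame = base frame: x ahead of the robot, y to its left, z up, the work surface at z = 0. Lengths are in mm, angles in rad, forces in N, time in s.
With the tool pointing down it reaches from about 350 to 875 mm from the base axis. Payload 4.2 kg.
Tool frame: the origin (TCP) lies midway between the tips of the shut fingers; the grasp point (between the pads) lies 19 mm behind it; z points along the fingers, y is the direction in which the jaws open and shut (so a half turn about z gives the same grasp; the last joint's range is limited). The gripper opens to 85 mm and grips with 20 to 120 N. Pads are 22 mm wide; open, the fingers measure 114 mm over their backs; the gripper's body (76 mm by 85 mm) begins 54 mm behind the grasp point. The pads swing forward as they close: fully open they stand 13 mm farther back than shut.
Start: joints at [-0.863, 0.385, 0.008, 0, -1.194, -0.259], TCP at [271.189, -563.077, 197.112] pointing down, gripper open.
Joint ranges: [-3.14, 3.14], [-1.21, 2.06], [-1.07, 1.41], [-3.16, 2.05], [-2.99, -0.16], [-3.1, 3.1]. Speed limits (rad/s): [2.79, 2.79, 3.14, 3.14, 3.14, 3.14].

## Interface

Orientations are given as a unit quaternion [x, y, z, w].
In Python, from bench import arm, eyes, nets gives the robot as it stands.
- The arm moves only by the tool jog_arm, never from a script. Its argument "rows" is a list of rows, each a list of 3 entries, a list of its own where there are three numbers: the shift along the tool's x, y, z in cm, then the turn, a rotation vector about the tool's x, y, z in degrees, then the finger opening in cm, from 0 to 8.54. In form: [[[x, y, z], [ax, ay, az], jaw], ...]. A call has 1 to 10 rows; each row shifts and turns the commanded pose from where the row before left it, along the tool's axes as they then stand; what a row does not reach is not made up. A row lasts 1/8 s, in which the tool goes at most 62.5 mm and 10.7 degrees, less where a joint would pass 70% of its speed; a pose out of reach is approached as far as the arm can. A call with a gripper value outside its range is refused whole. The fingers move at their own pace and stop on an object; the grip force is fixed at half the most. Time passes only in rows, so rows that do not move let the fingers close. It gives the time, the measured TCP pose, the force and the opening at its end, in the units of the state.
- arm.read_state(): the state, without advancing time (a new reading comes with each control period).
- eyes.get_image(name): name is "scene" or "top" or "wrist"; returns the picture (420x560x3 uint8, red, green, blue); there is no depth.
- eyes.camera_model(name): a dict with "K" (3x3 intrinsics, pixels), "rvec" (rotation vector, rad) and "tvec" (3), from world to camera coordinates, as OpenCV has them. Camera axes: x right, y down, z forward; pixel columns grow to the right and rows downward; lengths in mm; the calibration is good to about 2 mm. The wrist camera is an equidistant fisheye: a pixel r from the principal point sees the ray r / f radians off the axis. A picture is of the moment at which its call begins: read the wrist's pose just before it. camera_model takes no time and is no camera call; for the wrist camera it gives the pose at the moment of the call.
- arm.job_done(): hands the job in, once; it reports no verdict.
Trained networks look in the newest picture that a camera, given by its name, has taken for a name from the list of things; names that differ only in an ending like _2 or _b are one class to them, and where a whole thing is asked for, a point or a joint stands for the part that bears it (a point fixed in the world has none). Each returns a list of dicts, best first, with "conf" (0 to 1); they miss things now and then, are a little off and sometimes report something else, mostly with a low value. They report only what shows in the picture. A call takes as long as a camera call.
- nets.boxes_of(camera, name): "position" ([column, row] as shares, 0 to 1, of the picture: columns of its width, rows of its height, amid what is visible of it).
The state is a dict: "clock": time; "joints": joint angles; "joint_vel": joint speeds; "joint_efforts": joint torques, N m; "position": TCP position; "ee_rot": TCP orientation; "contact_force": force on the tool from outside, world axes, zero at the start; "wrist_torque": the same for the moment, N m; "gripper_width": finger opening in mm.
Only numpy, scipy, OpenCV 4.12 (cv2) and the standard library are available. Lean on these libraries where they do the work, as an engineer would, in place of code of your own. Each camera call takes 0.05 s, during which the arm holds its last target.

## Task

The tube carousel was indexed one place too far: with a fingertip push the ball lever of its ratchet pawl away from the wheel until the pawl tips over and stays lifted, push one of the wheel's pegs to turn the wheel backward (counter-clockwise seen from above) by exactly one notch, which is 30 degrees, then push the ball lever back towards the wheel so that the pawl drops fully into the next tooth gap. Only push, without forcing anything, pick nothing up, and leave the things standing around the carousel where they are.

Things in the scene. Friction and masses are not known exactly. Their poses are not given: they have to be found in the camera images.
- carousel: bench tube carousel, fixed on the worktop: grey round plate 212 mm wide; origin at its centre on the worktop, below the wheel's upright axis; z up. On the +y side stands the bracket with the ratchet pawl (plate ends 165 mm out). On it turns a white drum 160 mm wide, top at 44 mm, in a toothed steel ring 200 mm wide; five fixed tubes on a circle of 40 mm radius, caps up to 98 mm.
- wheel (a joint): turn of the wheel (rad), positive = counter-clockwise from above = BACKWARD, the way the pawl blocks. 12 notches of 0.524 (30 degrees). Starts at -0.10 to 0. At 0 and 0.524 a tooth face bears on the lowered pawl; the pawl drops fully at 0.40 to 0.52, beside that it rides on a ramp or crest. Light drag (about 1.5 N at a peg); stays where it is left.
- pawl (a joint): tilt of the pawl (rad): 0 = down in the ratchet, 0.95 = fully lifted, against its stop; above 0.37 its nose clears the teeth. The hinge lies level along the carousel's x axis, 130 mm out on its +y side, 56 mm above the worktop. The heavy ball tips over centre at about 0.45: beyond that the pawl falls open and stays lifted, before that it falls shut.
- pawl_ball (a point): centre of the black 20 mm ball on the pawl's lever (48 mm from the hinge, 7 mm rod). Pawl down: 114 mm out from the wheel's axis along carousel +y, 101 mm above the worktop. Pawl lifted: 157 mm out, 95 mm high. Push it away from the wheel to lift the pawl, towards the wheel to lower it; under 1 N is enough.
- peg0 (a point): middle of the top end of an upright steel push peg on the wheel, 8 mm thick, 70 mm from the axis, free from 47 to 84 mm above the worktop; with the wheel at 0 it stands in the carousel's -x+y quarter (45 degrees between the axes). The four pegs are alike, 90 degrees apart.
- peg1 (a point): middle of the top end of an upright steel push peg on the wheel, 8 mm thick, 70 mm from the axis, free from 47 to 84 mm above the worktop; with the wheel at 0 it stands in the carousel's -x-y quarter (45 degrees between the axes). The four pegs are alike, 90 degrees apart.
- peg2 (a point): middle of the top end of an upright steel push peg on the wheel, 8 mm thick, 70 mm from the axis, free from 47 to 84 mm above the worktop; with the wheel at 0 it stands in the carousel's +x-y quarter (45 degrees between the axes). The four pegs are alike, 90 degrees apart.
- peg3 (a point): middle of the top end of an upright steel push peg on the wheel, 8 mm thick, 70 mm from the axis, free from 47 to 84 mm above the worktop; with the wheel at 0 it stands in the carousel's +x+y quarter (45 degrees between the axes). The four pegs are alike, 90 degrees apart.
- reagent_bottle: small white reagent bottle with a purple cap, 31 mm wide, 62 mm tall, close to the carousel; loose bystander, stands on the worktop, origin under its middle
- specimen_cup: specimen cup with an orange lid, 60 mm wide, 64 mm tall, close to the carousel; loose bystander, stands on the worktop, origin under its middle
- strip_box: white carton 42x56x52 mm, close to the carousel; loose bystander, stands on the worktop, origin under its middle
- tally_counter: metal hand tally counter, 62x72x25 mm; loose bystander, stands on the worktop, origin under its middle
- beaker: clear beaker 73 mm wide, 136 mm tall with a rod in it; loose bystander, stands on the worktop, origin under its middle
- tube_rack: empty dark tube rack 48x139x66 mm; loose bystander, stands on the worktop, origin under its middle
- log_book: dark hard-cover book 150x212x19 mm; loose bystander, stands on the worktop, origin under its middle

How it is judged (in metres and radians):
On the way, in this order (a step that is already met when the one before it is completed fails the run):
1. the pawl is lifted and stays up while the wheel is still in its old notch (value of joint pawl above 0.6 rad and value of joint wheel below 0.2 rad), for 0.2 s.
2. the wheel has been turned backward one notch with the pawl up (value of joint pawl above 0.6 rad and value of joint wheel between 0.3 and 0.6 rad), for 0.2 s.
At the end, for the whole second after the job is handed in: The pawl is down in the ratchet (within 0.06 rad of fully down) one notch behind the start (wheel joint between 0.36 and 0.55 rad), and the wheel is at rest (value of joint pawl below 0.06 rad and value of joint wheel between 0.36 and 0.55 rad and not (velocity of joint wheel above 0.05 rad/s) and not (velocity of joint wheel below -0.05 rad/s)); the robot touches nothing.
It fails at once if the wheel is turned back well beyond one notch (more than 0.78 rad) (value of joint wheel above 0.78 rad).
It fails at once if the wheel is turned forward out of its notch (more than 0.35 rad) (value of joint wheel below -0.35 rad).
It fails at once if the carousel is forced (the robot presses on it with more than 40 N) (contact force between any of the arm, the fingers and carousel above 40 N).
It fails at once if a thing standing around is lifted (more than 15 mm) (height (world z) of any of reagent_bottle, specimen_cup, strip_box, tally_counter, beaker, tube_rack, log_book above 0.015 m).
It fails at once if a thing standing around is pushed away (more than 30 mm) or knocked over (distance of any of reagent_bottle, specimen_cup, strip_box, tally_counter, beaker, tube_rack, log_book from where it was at the start of the episode above 0.03 m or angle between any of reagent_bottle, specimen_cup, strip_box, tally_counter, beaker, tube_rack, log_book's own z axis and vertical above 0.5 rad).
It also fails if it takes over 48 s, if anything falls off the work surface, if the arm or the gripper's body presses on something with over 40 N, if the wrist force passes 120 N, or if a joint passes its speed limit or range.

## Working session

There is one attempt and no reset: what is moved stays moved. The work goes in short steps, Python scripts to look and compute and a tool call to move; the robot and the scene stay as the last step left them, time stands still between calls to the robot, and variables do not carry over. Pictures are saved under pics/ and viewed, and the job is handed in when it is done.

Besides the shell and the picture viewer there is one more tool, called after "Request:" as name(argument=value, ...), one argument or row to a line, values as JSON. jog_arm: Moves the arm, as the interface text tells. Its arguments: {"type":"object","properties":{"rows":{"type":"array","items":{"type":"array"}}},"required":["rows"]}

```bash
mkdir -p pics; cat > h.py <<'E'
import numpy as np,cv2
from bench import arm,eyes,nets
def save(n,f):
    im=eyes.get_image(n); cv2.imwrite('pics/'+f+'.png',im[:,:,::-1]); return im
E
python3 - <<'E'
from h import *
print(arm.read_state())
for n in ['scene','top','wrist']:
    save(n,n+'0'); print(n,eyes.camera_model(n))
for c in ['scene','top']:
  for n in ['carousel','wheel','pawl_ball','peg0','reagent_bottle','specimen_cup','strip_box','tally_counter','beaker','tube_rack','log_book']:
    print(c,n,[(round(d['conf'],2),round(d['position'][0]*560),round(d['position'][1]*420)) for d in nets.boxes_of(c,n)][:5])
print(arm.read_state()['clock'])
E
```

```text
{'clock': 0.0, 'joints': array([-8.63374831e-01,  3.85538258e-01,  6.60368838e-03, -5.00590780e-04,
       -1.19398889e+00, -2.58654614e-01]), 'joint_vel': array([ 0.00158686, -0.00268103,  0.00156308, -0.00063403,  0.00153021,
        0.00058648]), 'joint_efforts': array([ 1.19201020e-03, -3.92286086e+01,  1.88406676e+01,  4.18643698e+00,
       -4.63395481e-03,  2.33286158e-05]), 'position': array([ 270.91318113, -562.49235253,  196.02380798]), 'ee_rot': array([-2.22415139e-01,  9.74951445e-01,  1.04993502e-03, -2.87975452e-04]), 'contact_force': array([0.4331904 , 0.30256065, 0.18314955]), 'wrist_torque': array([ 0.02671635,  0.06525836, -0.00211455]), 'gripper_width': 85.30652062947952}
scene {'K': array([[443.3495498 ,   0.        , 281.83115539],
       [  0.        , 443.3495498 , 207.2133006 ],
       [  0.        ,   0.        ,   1.        ]]), 'rvec': array([ 1.83552586, -0.84143345,  0.5721145 ]), 'tvec': array([-328.87239018,  264.00913953,  982.90308486])}
top {'K': array([[439.32387509,   0.        , 278.63340086],
       [  0.        , 439.32387509, 211.22819481],
   
[... 551 characters left out ...]
ne peg0 [(0.92, 259, 224), (0.31, 304, 206)]
scene reagent_bottle [(0.44, 214, 235)]
scene specimen_cup [(0.88, 305, 206)]
scene strip_box [(0.8, 234, 203)]
scene tally_counter [(0.86, 365, 295)]
scene beaker [(0.87, 395, 267)]
scene tube_rack [(0.83, 213, 195)]
scene log_book [(0.95, 184, 212), (0.52, 259, 222)]
top carousel [(0.73, 253, 231)]
top wheel [(0.87, 257, 225)]
top pawl_ball [(0.62, 252, 226)]
top peg0 [(0.73, 255, 223)]
top reagent_bottle [(0.58, 239, 274)]
top specimen_cup [(0.55, 267, 168)]
top strip_box [(0.77, 207, 213), (0.22, 221, 245)]
top tally_counter []
top beaker [(0.88, 404, 221), (0.64, 208, 214)]
top tube_rack [(0.56, 165, 203)]
top log_book [(0.76, 158, 263)]
1.25
```

View pics/scene0.png

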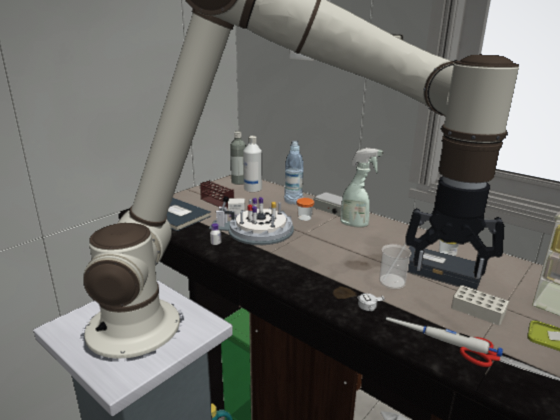

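View pics/top0.png

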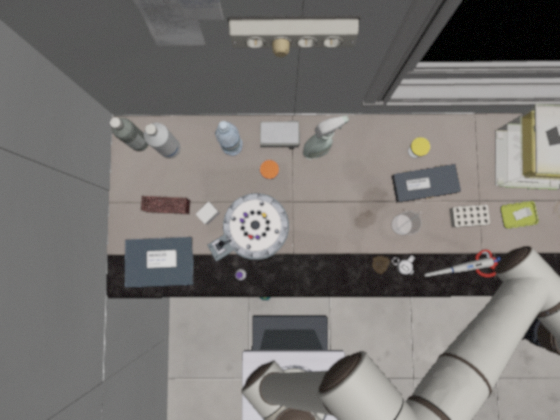

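```bash
python3 - <<'E'
import cv2
a=cv2.imread('pics/top0.png')[140:310,170:340];cv2.imwrite('pics/top0z.png',cv2.resize(a,(680,680)[:2],interpolation=cv2.INTER_CUBIC)[:600] if 0 else cv2.resize(a,(595,595),interpolation=cv2.INTER_CUBIC))
a=cv2.imread('pics/scene0.png')[140:290,170:370];cv2.imwrite('pics/scene0z.png',cv2.resize(a,(800,600),interpolation=cv2.INTER_CUBIC))
E
```

```text
(no output)
```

View pics/top0z.png

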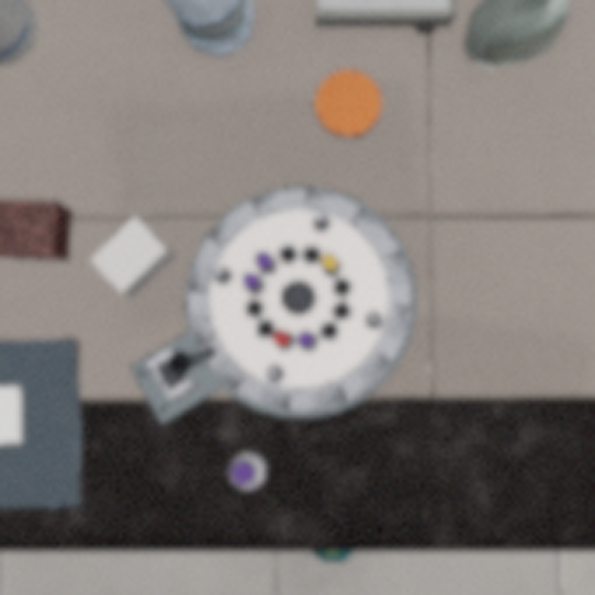

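View pics/scene0z.png

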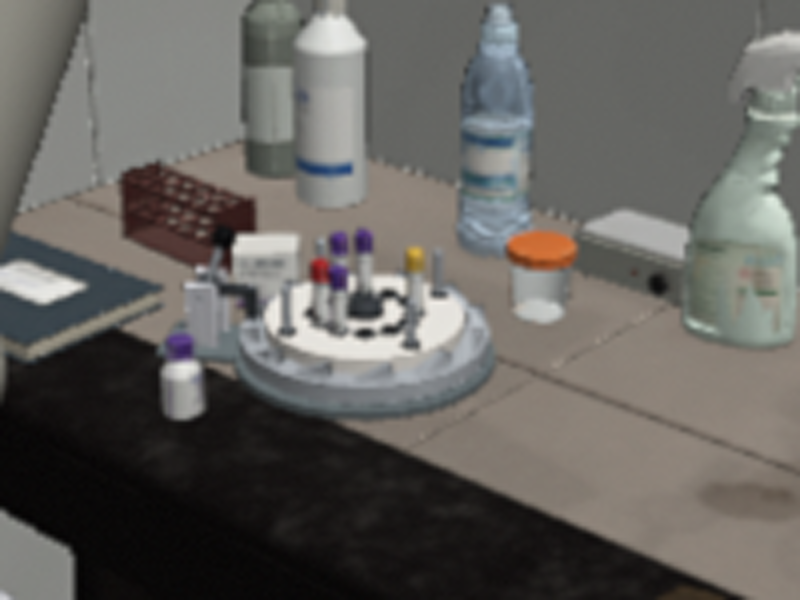

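```bash
cat >> h.py <<'E'
def ray(cam,uv,z,M=None):
    M=M or eyes.camera_model(cam)
    R=cv2.Rodrigues(M['rvec'])[0]; t=M['tvec']; K=M['K']
    u,v=uv
    if cam=='wrist':
        x=(u-K[0,2])/K[0,0];y=(v-K[1,2])/K[1,1];r=np.hypot(x,y); s=np.sin(r)/r if r>1e-9 else 1
        d=np.array([x*s,y*s,np.cos(r)])
    else: d=np.linalg.inv(K)@[u,v,1]
    d=R.T@d; c=-R.T@t
    return c+d*(z-c[2])/d[2]
def proj(cam,P,M=None):
    M=M or eyes.camera_model(cam)
    R=cv2.Rodrigues(M['rvec'])[0]; q=R@np.array(P,float)+M['tvec']; K=M['K']
    if cam=='wrist':
        th=np.arctan2(np.hypot(q[0],q[1]),q[2]);f=np.array(q[:2])/np.hypot(q[0],q[1])*th
    else: f=q[:2]/q[2]
    return np.array([K[0,0]*f[0]+K[0,2],K[1,1]*f[1]+K[1,2]])
E
python3 - <<'E'
from h import *
zz=lambda p:(p[0]*170/595+170-.35,p[1]*170/595+140-.35)
pk=[ray('top',zz(p),84)[:2] for p in [(321,223),(224,276),(276,373),(374,320)]]
c=np.mean(pk,0);print('c',c)
for p in pk: print(p,np.linalg.norm(p-c),np.degrees(np.arctan2(*(p-c)[::-1])))
b=lambda p,z:ray('top',zz(p),z)[:2]
for n,p,z in [('bracket corner1',(135,372),8),('corner2',(165,424),8),('dark',(175,370),101),('purple',(243,472),62),('cup',(348,103),64),('box',(130,255),52)]:
    q=b(p,z); print(n,q,np.linalg.norm(q-c),np.degrees(np.arctan2(*(q-c)[::-1])))
# scene ball
print([ray('scene',(222/4+170,235/4+140),101)[:2]])
M=eyes.camera_model('top');print(-cv2.Rodrigues(M['rvec'])[0].T@M['tvec'])
E
```

```text
c [538.05395314 113.86377244]
[602.97764784  94.6650012 ] 67.70287254412341 -16.473625787762618
[557.22131003 178.53786496] 67.45462039235275 73.49184122369859
[473.41904135 133.27481516] 67.48674241663072 163.28402915655752
[518.59781335  48.97740846] 67.74054625168331 -106.6913296382147
bracket corner1 [476.78282735 267.28239108] 165.20116040964473 111.77039214972717
corner2 [429.72547697 239.4779449 ] 165.87338265241465 130.7741738726856
dark [475.86516237 217.70006932] 121.03479767028072 120.91789243768734
purple [388.48626463 163.3023362 ] 157.52671212945262 161.7090544155861
cup [712.62121163  71.67334878] 179.59331720559882 -13.58702577540081
box [579.14473807 265.67160261] 157.2706899105613 74.85431366000164
[array([484.47247218, 216.42591166])]
[ 439.57532361   32.10267307 1407.177242  ]
```

Request:
jog_arm(
  rows=[
    [[0,0,-1],[0,0,0],0],
    [[-2.9,3.1,-1],[0,0,0],0],
    [[-2.9,3.1,0],[0,0,0],0],
    [[-2.9,3.1,0],[0,0,0],0],
    [[-2.9,3.1,0],[0,0,0],0],
    [[-2.9,3.1,0],[0,0,0],0],
    [[-2.9,3.1,0],[0,0,0],0],
    [[-2.9,3.1,0],[0,0,0],0],
    [[-2.9,3.1,0],[0,0,0],0],
    [[-2.9,3.1,0],[0,0,0],0],
  ],
)

```text
clock: 2.5
position: [385.9, -197.3, 218.2]
ee_rot: [-0.223, 0.975, -0.0, 0.001]
contact_force: [1.1, 0.0, 0.0]
gripper_width: 0.1
```

Request:
jog_arm(
  rows=[
    [[-2.9,3.1,0],[0,0,0],0],
    [[-2.9,3.1,0],[0,0,0],0],
    [[-2.9,3.1,0],[0,0,0],0],
    [[-2.9,3.1,0],[0,0,0],0],
    [[-2.9,3.1,0],[0,0,0],0],
    [[-2.9,3.1,0],[0,0,0],0],
    [[-2.9,3.1,0],[0,0,0],0],
    [[-2.9,3.1,0],[0,0,0],0],
    [[0,0,0],[0,0,0],0],
  ],
)

```text
clock: 3.62
position: [487.7, 127.9, 217.6]
ee_rot: [-0.224, 0.975, 0.0, 0.001]
contact_force: [-0.2, 0.2, -0.2]
gripper_width: -0.1
```

```bash
python3 - <<'E'
from h import *
s=arm.read_state();print(s['clock'],s['position'],s['ee_rot'],s['contact_force'],s['gripper_width'])
M=eyes.camera_model('wrist');save('wrist','w1');print(M)
np.save('M1.npy',M,allow_pickle=True)
E
```

```text
3.625 [487.6765771 127.9143403 217.5567582] [-2.24043195e-01  9.74579063e-01  8.08611301e-05  5.38795272e-04] [-0.1974285   0.19121205 -0.23813618] -0.09947026636853888
{'K': array([[325.1922621 ,   0.        , 277.43399505],
       [  0.        , 325.1922621 , 211.09772758],
       [  0.        ,   0.        ,   1.        ]]), 'rvec': array([-1.55897941, -2.49117569, -0.4145715 ]), 'tvec': array([  97.87436935, -516.65169465,  239.81328269])}
```

View pics/w1.png

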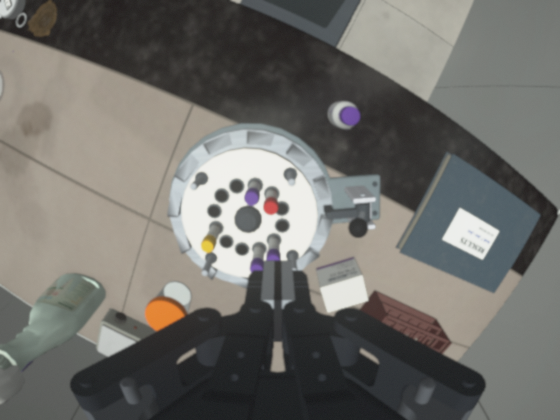

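```bash
python3 - <<'E'
import cv2
a=cv2.imread('pics/w1.png')[110:290,160:400];cv2.imwrite('pics/w1z.png',cv2.resize(a,(800,600),interpolation=cv2.INTER_CUBIC))
E
```

```text
(no output)
```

View pics/w1z.png

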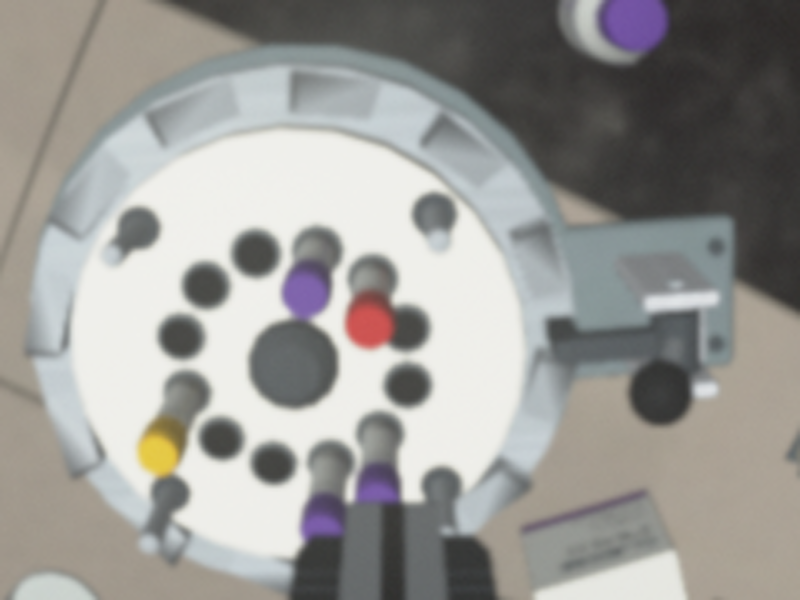

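```bash
python3 - <<'E'
from h import *
from scipy.optimize import least_squares
M=np.load('M1.npy',allow_pickle=True).item()
w=lambda p:np.array(p)*0.3+np.array([160,110])-.35
T=lambda p:np.array(p)*170/595+np.array([170,140])-.35
MT=eyes.camera_model('top');MS=eyes.camera_model('scene')
def pts(c,y,q):
    R=np.array([[np.cos(y),-np.sin(y)],[np.sin(y),np.cos(y)]])
    P={'ball':np.r_[c+R@[0,114],101]}
    for k in range(4):
        a=np.radians(135+90*k)+q; P['p%d'%k]=np.r_[c+R@(70*np.array([np.cos(a),np.sin(a)])),84]
    return P
ob=[('wrist',M,'p1',w((114,253))),('wrist',M,'p0',w((438,239))),('wrist',M,'p2',w((150,541))),('wrist',M,'ball',w((661,393))),
('top',MT,'p2',T((321,223))),('top',MT,'p3',T((224,276))),('top',MT,'p0',T((276,373))),('top',MT,'p1',T((374,320))),
('scene',MS,'ball',(222/4+170-.4,235/4+140-.4))]
def f(x,o):
    P=pts(x[:2],x[2],x[3]); return np.concatenate([proj(c,P[n],m)-uv for c,m,n,uv in o])
for o in (ob,ob[:4],ob[4:8]+ob[8:]):
    r=least_squares(f,[538,114,np.radians(31),0],args=(o,)); print(r.x,np.degrees(r.x[2]),np.round(r.fun,1))
    print({k:np.round(v,1) for k,v in pts(r.x[:2],r.x[2],r.x[3]).items()})
E
```

```text
[ 5.40551472e+02  1.16534821e+02  5.25794811e-01 -3.36921389e-02] 30.125823536656537 [-1.1 -0.5  0.5 -0.8 -0.3 -0.1  0.3  0.  -0.5 -1.5 -1.6 -1.2 -1.2 -0.
 -0.2 -0.6  0.4  0.6]
{'ball': array([483.3, 215.1, 101. ]), 'p0': array([473.5, 136.8,  84. ]), 'p1': array([520.3,  49.5,  84. ]), 'p2': array([607.6,  96.3,  84. ]), 'p3': array([560.8, 183.5,  84. ])}
[ 5.41060316e+02  1.16874994e+02  5.31452542e-01 -4.11884157e-02] 30.449987672544758 [-0.9 -0.   0.7 -0.1 -0.3  0.3  0.3  0. ]
{'ball': array([483.3, 215.2, 101. ]), 'p0': array([474.1, 137.2,  84. ]), 'p1': array([520.7,  49.9,  84. ]), 'p2': array([608. ,  96.5,  84. ]), 'p3': array([561.4, 183.8,  84. ])}
[5.37861867e+02 1.14287880e+02 4.92296733e-01 3.42114580e-03] 28.206525061863786 [ 0.1 -0.6 -0.9 -0.2 -0.3  0.9  0.6  0.2  0.6  0.6]
{'ball': array([484. , 214.8, 101. ]), 'p0': array([470.8, 134.3,  84. ]), 'p1': array([517.9,  47.2,  84. ]), 'p2': array([604.9,  94.3,  84. ]), 'p3': array([557.9, 181.4,  84. ])}
```

Request:
jog_arm(
  rows=[
    [[0,0,0],[0,0,-4.4],0],
    [[-1.3,1.4,1],[0,0,0],0],
    [[-1.3,1.5,1],[0,0,0],0],
    [[-1.4,1.5,1],[0,0,0],0],
    [[0,0,3],[0,0,0],0],
    [[0,0,3],[0,0,0],0],
    [[0,0,2],[0,0,0],0],
    [[0,0,1.3],[0,0,0],0],
    [[0,0,0],[0,0,0],0],
  ],
)

```text
clock: 4.8
position: [498.8, 183.9, 93.0]
ee_rot: [-0.26, 0.966, -0.0, -0.001]
contact_force: [0.0, -1.5, 0.4]
gripper_width: -0.3
```

```bash
cat >> h.py <<'E'
C=np.array([540.5,116.5]);Y=np.radians(30.3);U=np.array([-np.sin(Y),np.cos(Y)]);EX=np.array([np.cos(Y),np.sin(Y)])
def st():
    s=arm.read_state();p=s['position'];d=p[:2]-C
    q=s['ee_rot'];R=cv2.Rodrigues(np.zeros(3))[0]
    from scipy.spatial.transform import Rotation as Ro
    R=Ro.from_quat(q).as_matrix()
    print(s['clock'],'pos',np.round(p,1),'car x,y',np.round([d@EX,d@U],1),'tool y ang (car)',np.degrees(np.arctan2(R[1,1],R[0,1])-Y),'tilt',np.round(R[:,2],3),'F',np.round(s['contact_force'],1))
def zoom(n,f,c,r=(200,150)):
    im=eyes.get_image(n)[:,:,::-1];x0=max(0,int(c[0]-r[0]/2));y0=max(0,int(c[1]-r[1]/2));cv2.imwrite('pics/'+f+'.png',cv2.resize(im[y0:y0+r[1],x0:x0+r[0]],(800,600),interpolation=cv2.INTER_CUBIC));print(f,x0,y0)
E
python3 - <<'E'
from h import *
st()
zoom('scene','s2',(250,215),(120,90));save('wrist','w2')
E
```

```text
4.8 pos [498.8 183.9  93. ] car x,y [-2.  79.2] tool y ang (car) 89.83123250859278 tilt [-0.002 -0.001 -1.   ] F [ 0.  -1.5  0.4]
s2 190 170
```

View pics/s2.png

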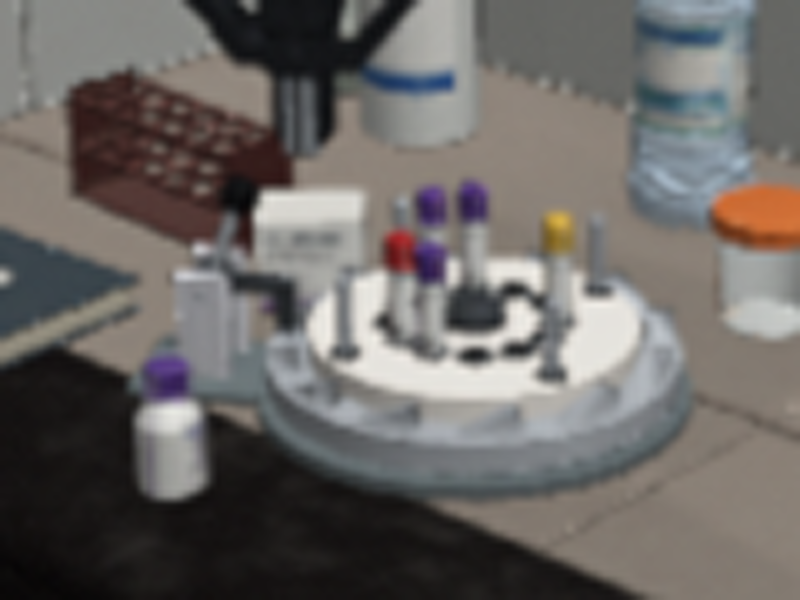

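View pics/w2.png

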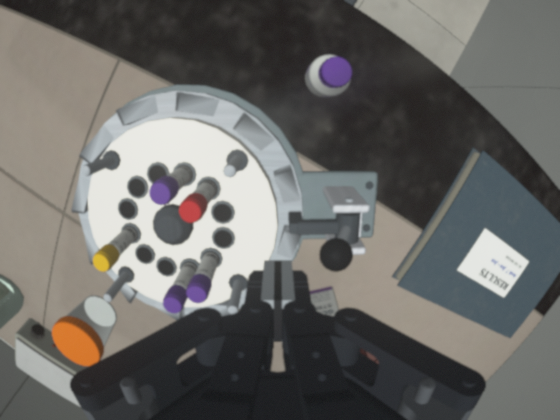

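```bash
python3 - <<'E'
from h import *
z=lambda p:np.round((p-np.array([190,170]))*800/120)
print(z(proj('scene',[498.8,183.9,93])),z(proj('scene',[483.3,215.1,101])),proj('wrist',[498.8,183.9,93]),proj('wrist',[483.3,215.1,101]))
for n,p in [('top of red',(0,0))]: pass
print(ray('wrist',(336,255),101), ray('wrist',(278,265),93))
st()
E
```

```text
[306. 216.] [237. 193.] [277.35746766 244.49739517] [336.41383865 253.3043406 ]
[484.34853962 215.51677948 101.        ] [510.74182373 191.30078303  93.        ]
4.9 pos [499.8 184.3  94.6] car x,y [-0.9 79.1] tool y ang (car) 89.83615787280064 tilt [ 0.001  0.    -1.   ] F [ 0.5  0.3 -0. ]
```

```bash
python3 - <<'E'
from h import *
st()
zoom('scene','s3',(250,215),(120,90));
z=lambda p:np.round((p-np.array([190,170]))*800/120)
for k in (0,10,20,30): print(k,proj('wrist',[499.8,184.3,94.6+k]),z(proj('scene',[499.8,184.3,94.6+k])))
M=eyes.camera_model('scene');print(-cv2.Rodrigues(M['rvec'])[0].T@M['tvec'])
M=eyes.camera_model('wrist');print(-cv2.Rodrigues(M['rvec'])[0].T@M['tvec'])
E
```

```text
4.9 pos [499.8 184.3  94.6] car x,y [-0.9 79.1] tool y ang (car) 89.83615787280064 tilt [ 0.001  0.    -1.   ] F [ 0.5  0.3 -0. ]
s3 190 170
0 [277.16243259 246.84581449] [307. 212.]
10 [277.15963486 254.2823102 ] [307. 193.]
20 [277.15665933 262.46859222] [306. 173.]
30 [277.15349972 271.51194851] [305. 153.]
[-403.16031991 -762.78166397  632.12517636]
[427.80357712 142.52412337 271.32555353]
```

View pics/s3.png

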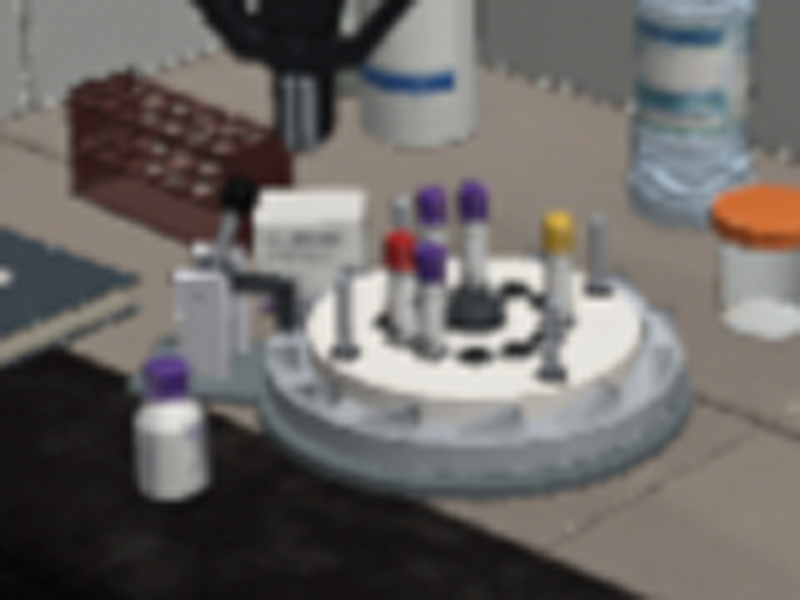

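Request:
jog_arm(
  rows=[
    [[0,0.5,0],[0,0,0],0],
    [[0,0.5,0],[0,0,0],0],
    [[0,0.5,0],[0,0,0],0],
    [[0,0.5,0],[0,0,0],0],
    [[0,0.5,0],[0,0,0],0],
    [[0,0.5,0],[0,0,0],0],
    [[0,0.5,0],[0,0,0],0],
    [[0,0,0],[0,0,0],0],
  ],
)

```text
clock: 5.95
position: [481.5, 214.4, 94.1]
ee_rot: [-0.26, 0.966, -0.0, 0.0]
contact_force: [0.2, -0.1, 0.3]
gripper_width: 0.0
```

```bash
python3 - <<'E'
from h import *
st()
zoom('scene','s4',(250,215),(120,90));save('wrist','w4')
E
```

```text
5.95 pos [481.5 214.4  94.1] car x,y [ -1.5 114.2] tool y ang (car) 89.84664770750672 tilt [ 0. -0. -1.] F [ 0.2 -0.1  0.3]
s4 190 170
```

View pics/s4.png

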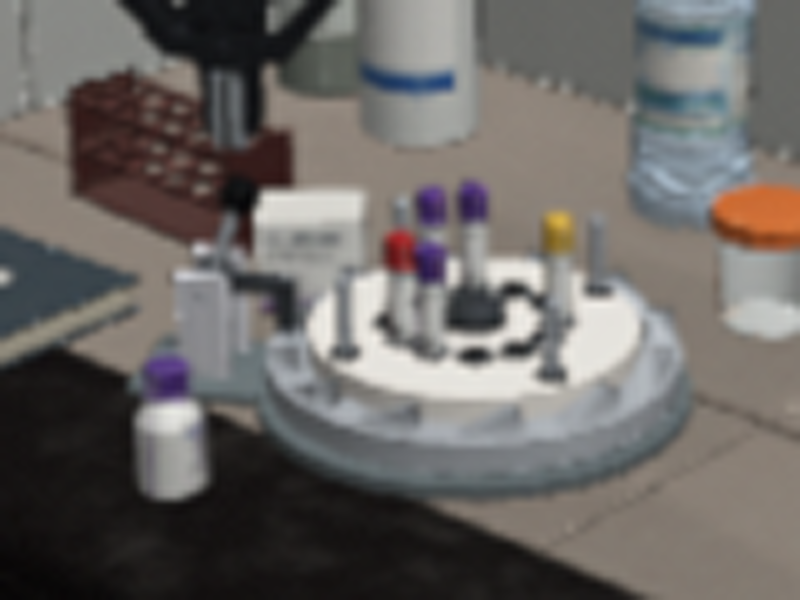

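View pics/w4.png

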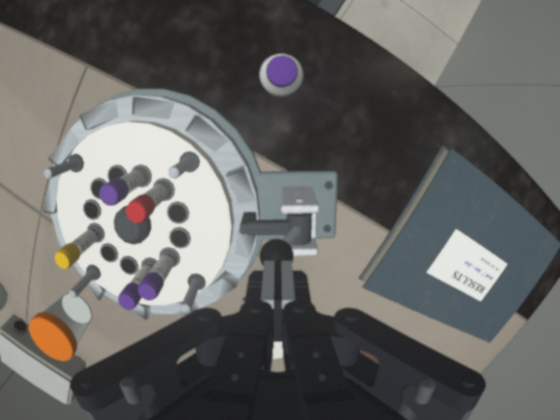

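```bash
python3 - <<'E'
import cv2
a=cv2.imread('pics/w4.png')[190:310,200:360];cv2.imwrite('pics/w4z.png',cv2.resize(a,(800,600),interpolation=cv2.INTER_CUBIC))
a=cv2.imread('pics/w2.png')[190:310,200:360];cv2.imwrite('pics/w2z.png',cv2.resize(a,(800,600),interpolation=cv2.INTER_CUBIC))
E
```

```text
(no output)
```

View pics/w4z.png

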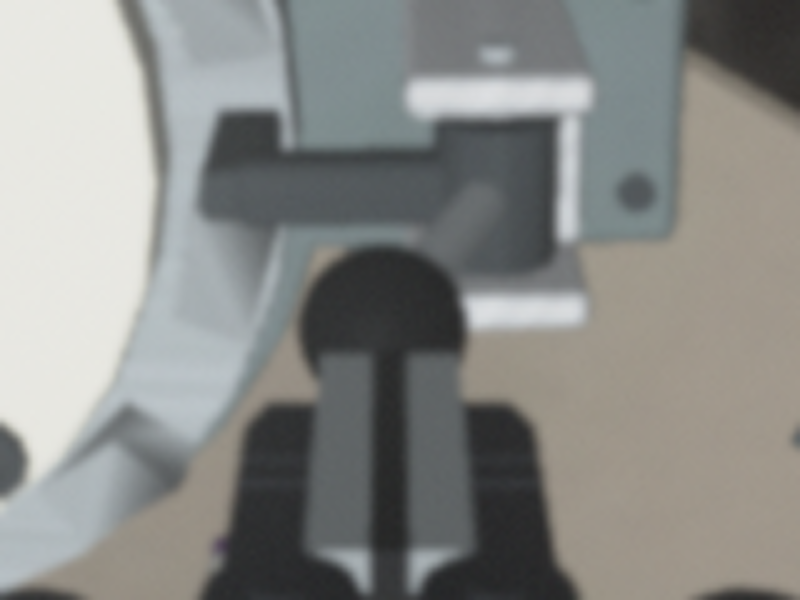

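View pics/w2z.png

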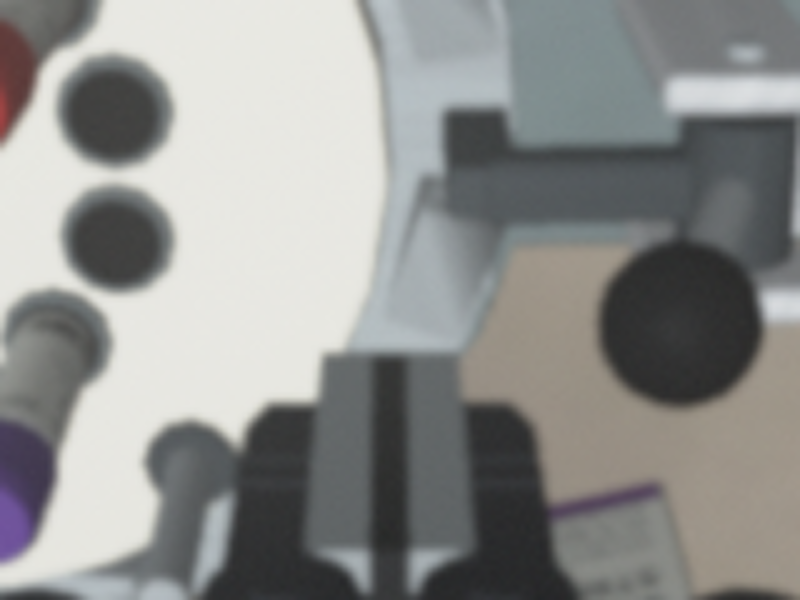

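Request:
jog_arm(
  rows=[
    [[0,-1.2,0],[0,0,0],0],
    [[0,-1.2,0],[0,0,0],0],
    [[0,-1.1,0],[0,0,0],0],
    [[0,0,1],[0,0,0],0],
    [[0,0,1],[0,0,0],0],
    [[0,0,1],[0,0,0],0],
    [[0,0,0],[0,0,0],0],
  ],
)

```text
clock: 6.92
position: [498.4, 183.5, 62.8]
ee_rot: [-0.26, 0.966, -0.0, -0.001]
contact_force: [0.3, -0.1, 0.7]
gripper_width: 0.1
```

```bash
python3 - <<'E'
from h import *
st()
zoom('scene','s5',(250,215),(120,90));zoom('wrist','w5',(280,250),(160,120))
z=lambda p:np.round((p-np.array([190,170]))*800/120)
P=arm.read_state()['position']
for k in (0,10,20,30,35,40):
  for w in (0,-8): 
    q=P+np.r_[EX*w,k];print(k,w,z(proj('scene',q)),np.round((proj('wrist',q)-[200,190])*5))
E
```

```text
6.925 pos [498.4 183.5  62.8] car x,y [-2.6 79.1] tool y ang (car) 89.8360791806546 tilt [-0.002 -0.002 -1.   ] F [ 0.3 -0.1  0.7]
s5 190 170
w5 200 190
0 0 [309. 272.] [386. 286.]
0 -8 [304. 278.] [385. 225.]
10 0 [308. 252.] [386. 324.]
10 -8 [304. 259.] [385. 260.]
20 0 [308. 233.] [385. 364.]
20 -8 [303. 240.] [385. 298.]
30 0 [307. 214.] [385. 410.]
30 -8 [302. 220.] [385. 341.]
35 0 [307. 204.] [385. 434.]
35 -8 [302. 210.] [385. 364.]
40 0 [306. 194.] [385. 460.]
40 -8 [302. 201.] [385. 388.]
```

View pics/s5.png

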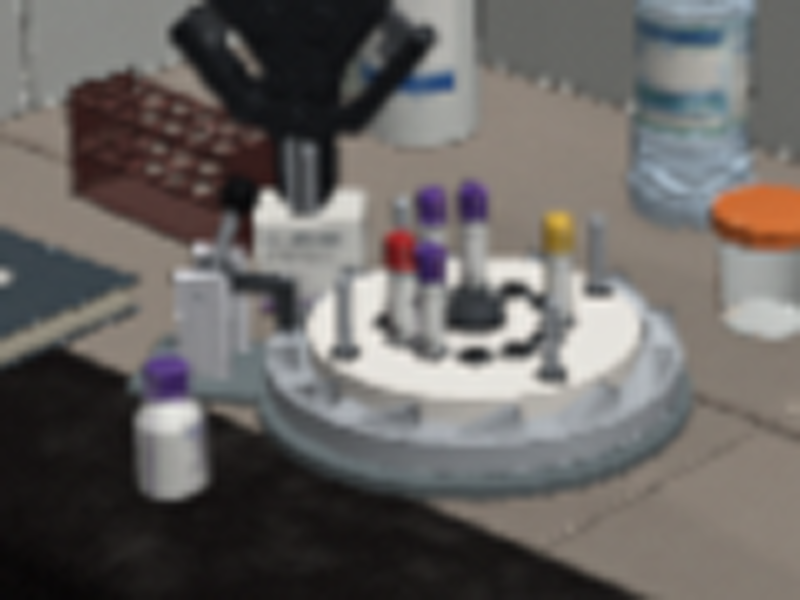

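View pics/w5.png

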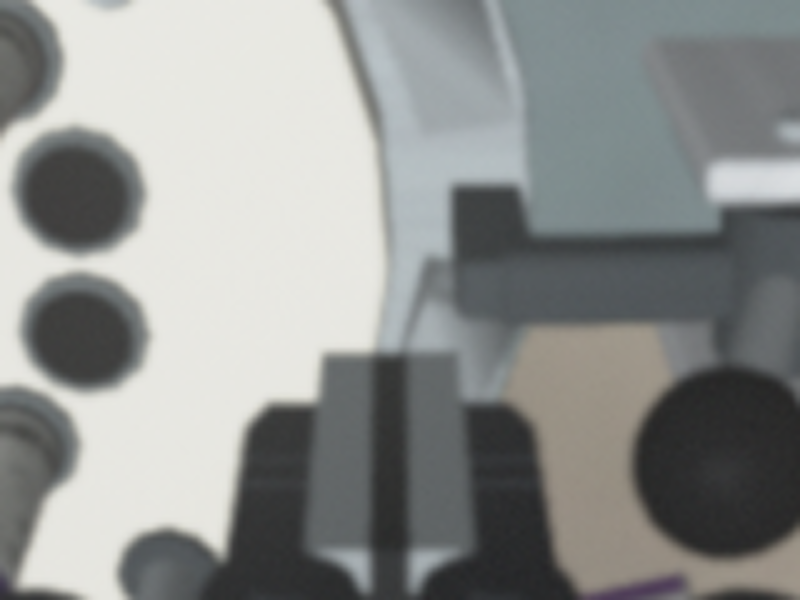

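Request:
jog_arm(
  rows=[
    [[0,0,0.4],[0,0,0],0],
    [[-0.2,0.5,0],[0,0,0],0],
    [[0,0.5,0],[0,0,0],0],
    [[0,0.5,0],[0,0,0],0],
    [[0,0.5,0],[0,0,0],0],
    [[0,0.5,0],[0,0,0],0],
    [[0,0.5,0],[0,0,0],0],
    [[0,0.5,0],[0,0,0],0],
    [[0,0,0],[0,0,0],0],
  ],
)

```text
clock: 8.15
position: [483.2, 215.4, 60.1]
ee_rot: [-0.26, 0.966, -0.0, -0.0]
contact_force: [-0.8, -0.1, -0.3]
gripper_width: -0.1
```

```bash
python3 - <<'E'
from h import *
st()
zoom('scene','s6',(250,215),(120,90));zoom('wrist','w6',(300,250),(160,120))
E
```

```text
8.15 pos [483.2 215.4  60.1] car x,y [  0.4 114.3] tool y ang (car) 89.84772197162484 tilt [-0. -0. -1.] F [-0.8 -0.1 -0.3]
s6 190 170
w6 220 190
```

View pics/s6.png

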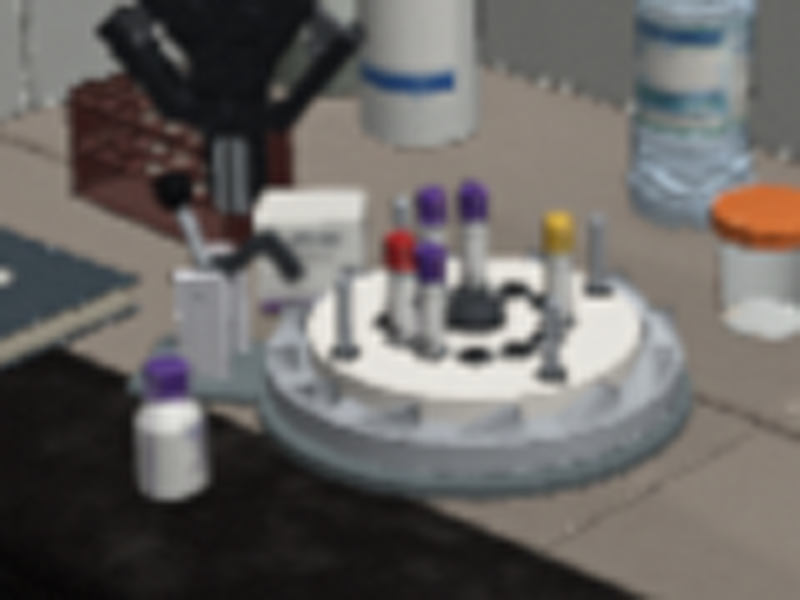

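View pics/w6.png

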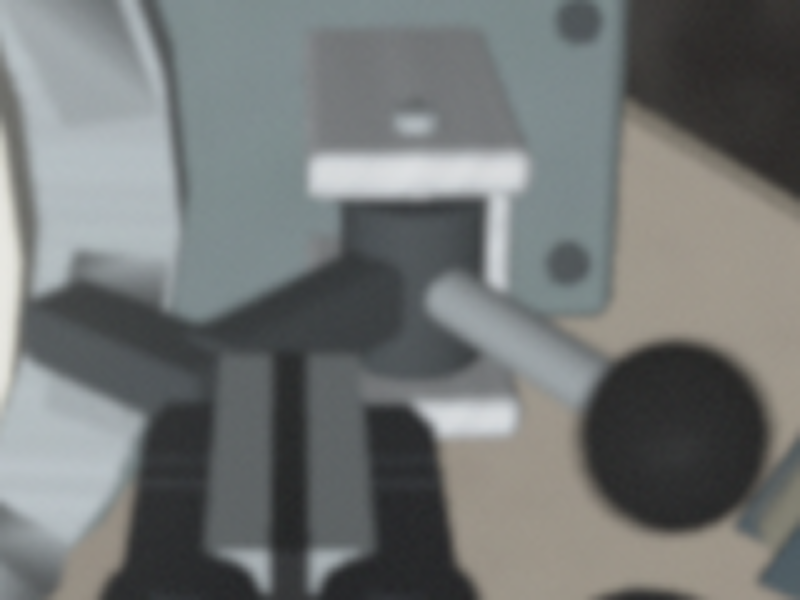

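Request:
jog_arm(
  rows=[
    [[0,0,-2],[0,0,0],0],
    [[0,0,-3],[0,0,0],0],
    [[0,-1,-2],[0,0,0],0],
    [[1.6,-3,0],[0,0,0],0],
    [[2,-4,0],[0,0,0],0],
    [[2,-4,0],[0,0,0],0],
    [[1.6,-2.2,0],[0,0,0],0],
    [[1,-1,0],[0,0,0],0],
    [[0,0,0],[0,0,-9.5],0],
    [[0,0,0],[0,0,-9.5],0],
  ],
)

```text
clock: 9.5
position: [488.7, 42.5, 130.2]
ee_rot: [-0.418, 0.908, 0.0, 0.0]
contact_force: [-0.2, 0.3, 0.9]
gripper_width: 0.3
```

Request:
jog_arm(
  rows=[
    [[0,0,0],[0,0,-9.5],0],
    [[0,0,0],[0,0,-9.5],0],
    [[0,0,0],[0,0,-9.5],0],
    [[0,0,0],[0,0,-9.5],0],
    [[0,0,0],[0,0,0],0],
  ],
)

```text
clock: 10.12
position: [488.7, 42.8, 130.1]
ee_rot: [-0.689, 0.725, -0.0, 0.0]
contact_force: [-0.6, 0.7, -0.3]
gripper_width: -0.0
```

```bash
cat >> h.py <<'E'
def tn():
    p=arm.read_state()['position'];d=p[:2]-C;c=np.array([d@EX,d@U]);a=np.radians(237)
    print('t,n,z',np.round([c@[np.cos(a+np.pi/2),np.sin(a+np.pi/2)],c@[np.cos(a),np.sin(a)],p[2]],1))
E
python3 - <<'E'
from h import *
st();tn()
zoom('scene','s7',(250,215),(120,90));save('wrist','w7');save('top','t7')
np.save('M7.npy',eyes.camera_model('wrist'),allow_pickle=True)
E
```

```text
10.125 pos [488.7  42.8 130.1] car x,y [-81.9 -37.5] tool y ang (car) 146.73984518981732 tilt [ 0.  0. -1.] F [-0.6  0.7 -0.3]
t,n,z [-48.2  76.  130.1]
s7 190 170
```

View pics/s7.png

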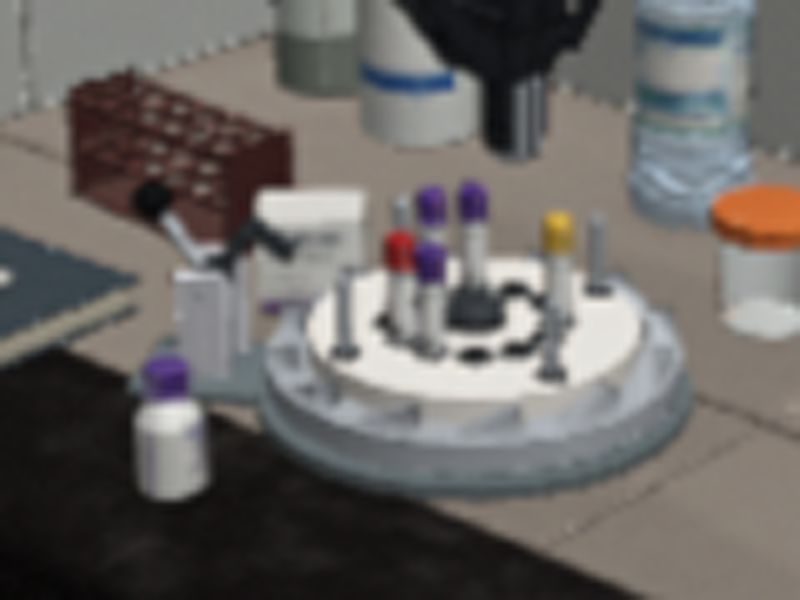

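View pics/w7.png

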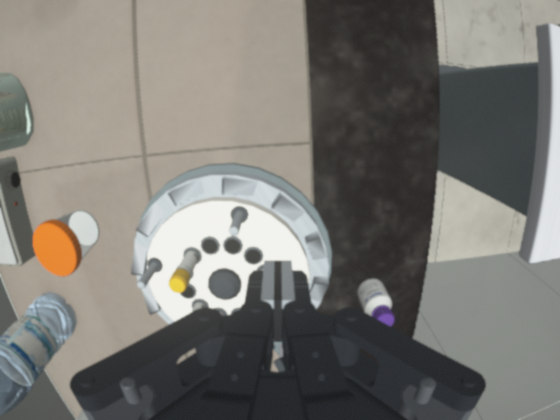

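Request:
jog_arm(
  rows=[
    [[0,0,3],[0,0,0],0],
    [[0,0,3],[0,0,0],0],
    [[0,0,1.5],[0,0,0],0],
    [[0,0,1.0],[0,0,0],0],
    [[0,0,0],[0,0,0],0],
  ],
)

```text
clock: 10.9
position: [488.5, 42.4, 44.7]
ee_rot: [-0.689, 0.725, 0.0, -0.001]
contact_force: [0.2, -0.7, -0.3]
gripper_width: 0.1
```

```bash
python3 - <<'E'
from h import *
st();tn()
zoom('scene','s8',(250,215),(120,90));zoom('wrist','w8',(280,230),(200,150))
E
```

```text
10.9 pos [488.5  42.4  44.7] car x,y [-82.3 -37.8] tool y ang (car) 146.7816689172463 tilt [-0.001 -0.    -1.   ] F [ 0.2 -0.7 -0.3]
t,n,z [-48.4  76.5  44.7]
s8 190 170
w8 180 155
```

View pics/s8.png

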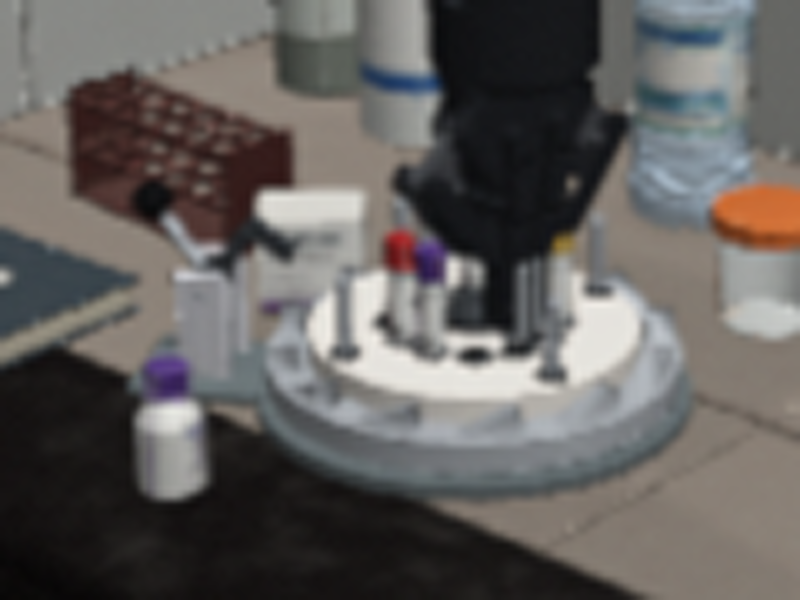

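View pics/w8.png

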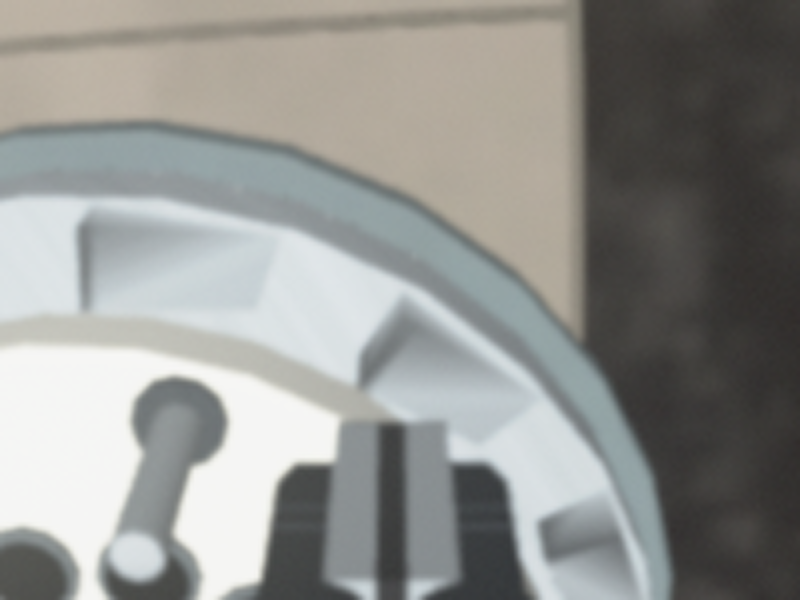

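```bash
python3 - <<'E'
from h import *
z=lambda p:np.round((p-np.array([190,170]))*800/120)
P=arm.read_state()['position']
a=np.radians(237)+Y
N=np.array([np.cos(a),np.sin(a)]);T=np.array([-N[1],N[0]])
for k in (30,36):
  for w in (-11,0,11):
   for h in (-14,0,14):
    q=P+np.r_[N*w+T*h,k];print(k,w,h,z(proj('scene',q)),np.round((proj('wrist',q)-[180,155])*4))
for pz,uv in((84,(214,294)),(47,(225,260))):
  d=ray('wrist',uv,pz)[:2]-C; print(d@T,d@N)
E
```

```text
30 -11 -14 [474. 341.] [495. 538.]
30 -11 0 [496. 331.] [389. 538.]
30 -11 14 [518. 322.] [284. 538.]
30 0 -14 [491. 348.] [497. 466.]
30 0 0 [514. 339.] [389. 467.]
30 0 14 [536. 329.] [281. 467.]
30 11 -14 [509. 355.] [500. 390.]
30 11 0 [531. 346.] [389. 391.]
30 11 14 [553. 336.] [277. 390.]
36 -11 -14 [474. 328.] [498. 562.]
36 -11 0 [496. 319.] [389. 563.]
36 -11 14 [518. 310.] [281. 563.]
36 0 -14 [491. 336.] [501. 490.]
36 0 0 [514. 326.] [389. 491.]
36 0 14 [536. 317.] [277. 490.]
36 11 -14 [509. 343.] [504. 412.]
36 11 0 [531. 334.] [389. 412.]
36 11 14 [553. 324.] [273. 412.]
-15.330347361482731 67.35599412374494
-15.712433301723033 67.95513859844583
```

Request:
jog_arm(
  rows=[
    [[-0.4,0,0.9],[0,0,0],0],
    [[0,0,0.8],[0,0,0],0],
    [[0,-0.5,0],[0,0,0],0],
    [[0,-0.5,0],[0,0,0],0],
    [[0,-0.5,0],[0,0,0],0],
    [[0,-0.5,0],[0,0,0],0],
    [[0,-0.5,0],[0,0,0],0],
    [[0,-0.5,0],[0,0,0],0],
    [[0,-0.3,0],[0,0,0],0],
    [[0,0,0],[0,0,0],0],
  ],
)

```text
clock: 12.25
position: [522.7, 45.0, 28.2]
ee_rot: [-0.689, 0.725, -0.0, 0.001]
contact_force: [-0.7, -0.2, -0.9]
gripper_width: -0.0
```

```bash
python3 - <<'E'
from h import *
st();tn()
zoom('scene','s9',(250,215),(120,90));zoom('wrist','w9',(280,230),(200,150))
np.save('M9.npy',eyes.camera_model('wrist'),allow_pickle=True)
E
```

```text
12.25 pos [522.7  45.   28.2] car x,y [-51.4 -52.7] tool y ang (car) 146.81723259205492 tilt [ 0.001  0.    -1.   ] F [-0.7 -0.2 -0.9]
t,n,z [-14.4  72.2  28.2]
s9 190 170
w9 180 155
```

View pics/s9.png

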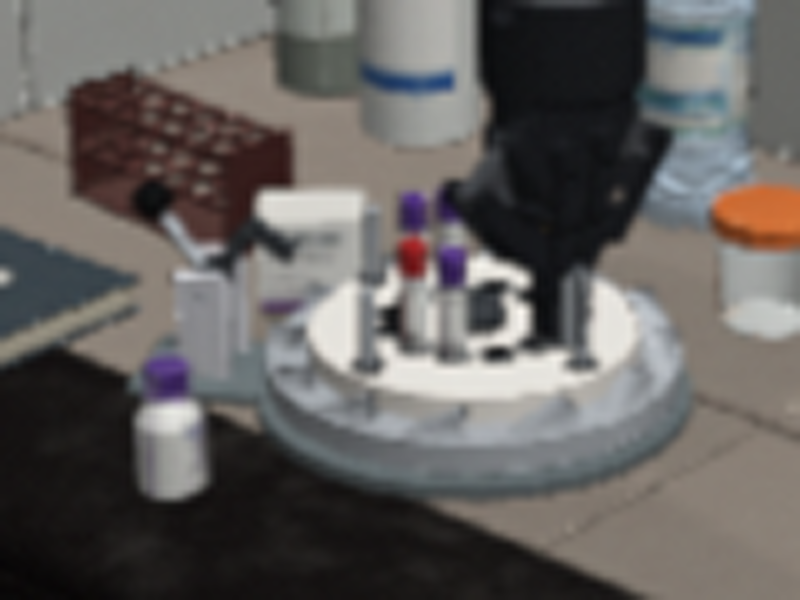

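View pics/w9.png

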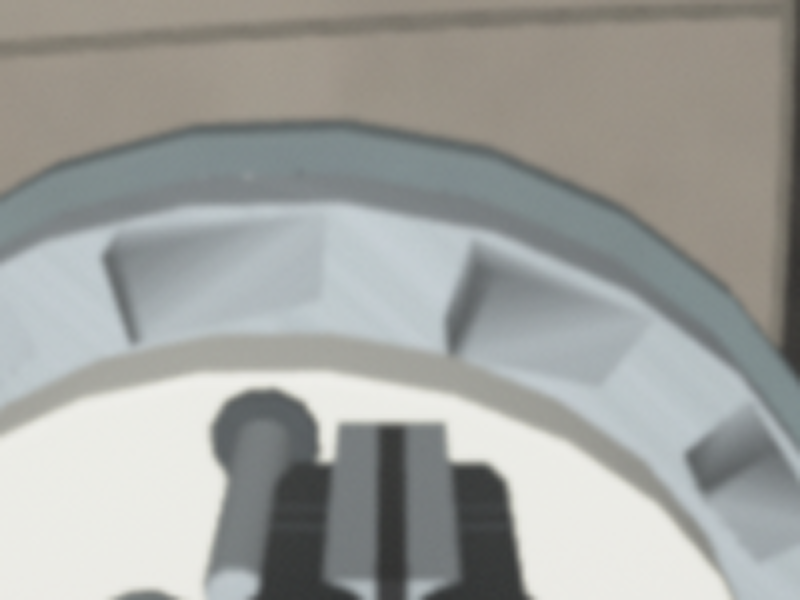

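```bash
cat >> h.py <<'E'
def peg(uv,z):
    a=np.radians(237)+Y
    N=np.array([np.cos(a),np.sin(a)]);T=np.array([-N[1],N[0]])
    d=ray('wrist',uv,z)[:2]-C; t,n=d@T,d@N
    print('peg t,n',round(t,1),round(n,1),'wheel',round(np.arctan2(t,n)+np.radians(12),3))
E
python3 - <<'E'
from h import *
tn();peg((246.25,264.25),47);peg((180+235/4,155+584/4),84)
E
```

```text
t,n,z [-14.4  72.1  28.4]
peg t,n 2.6 70.4 wheel 0.247
peg t,n 2.8 71.3 wheel 0.248
```

Request:
jog_arm(
  rows=[
    [[0,-0.4,0],[0,0,0],0],
    [[0,-0.4,0],[0,0,0],0],
    [[0,-0.3,0],[0,0,0],0],
    [[0,-0.2,0],[0,0,0],0],
    [[0,-0.15,0],[0,0,0],0],
    [[0,0,0],[0,0,0],0],
    [[0,0,0],[0,0,0],0],
  ],
)

```text
clock: 13.22
position: [536.5, 43.9, 28.1]
ee_rot: [-0.689, 0.725, -0.0, 0.0]
contact_force: [-1.0, -0.7, 0.0]
gripper_width: -0.0
```

```bash
python3 - <<'E'
from h import *
st();tn()
zoom('wrist','w10',(280,230),(200,150))
E
```

```text
13.225 pos [536.5  43.9  28.1] car x,y [-40.  -60.6] tool y ang (car) 146.8161789291159 tilt [ 0. -0. -1.] F [-1.  -0.7  0. ]
t,n,z [-0.5 72.7 28.1]
w10 180 155
```

View pics/w10.png

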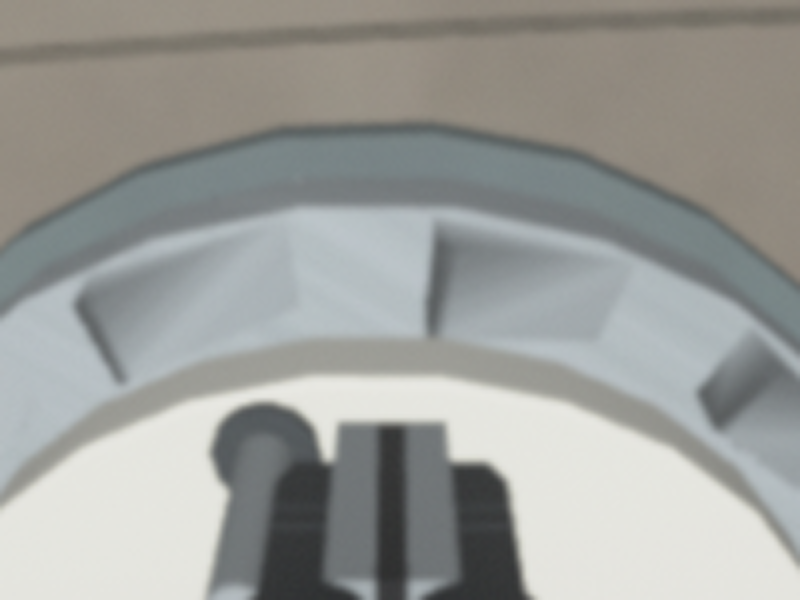

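```bash
python3 - <<'E'
from h import *
peg((180+264/4,155+450/4),47);peg((180+233/4,155+600/4),84)
E
```

```text
peg t,n 16.8 69.0 wheel 0.448
peg t,n 17.1 69.7 wheel 0.45
```

Request:
jog_arm(
  rows=[
    [[0,0.5,0],[0,0,0],0],
    [[0,1,-0.5],[0,0,0],0],
    [[0,0,-3],[0,0,0],0],
    [[0,0,-5],[0,0,0],0],
    [[0,0,-5],[0,0,9.5],0],
    [[0,0,-3],[0,0,9.5],0],
    [[0,0,0],[0,0,9.5],0],
    [[0,0,0],[0,0,9.5],0],
    [[0,0,0],[0,0,9.5],0],
    [[0,0,0],[0,0,9.5],0],
  ],
)

```text
clock: 14.52
position: [520.7, 44.8, 193.5]
ee_rot: [-0.257, 0.966, 0.0, 0.0]
contact_force: [0.5, -0.1, -0.9]
gripper_width: 0.3
```

Request:
jog_arm(
  rows=[
    [[0,0,0],[0,0,0],0],
    [[0,0,0],[0,0,0],0],
  ],
)

```text
clock: 14.78
position: [521.1, 44.8, 193.3]
ee_rot: [-0.261, 0.965, 0.0, 0.0]
contact_force: [0.0, -0.4, 0.1]
gripper_width: 0.1
```

```bash
python3 - <<'E'
from h import *
st()
save('wrist','w11');save('top','t11')
np.save('M11.npy',eyes.camera_model('wrist'),allow_pickle=True)
E
```

```text
14.775 pos [521.1  44.8 193.3] car x,y [-53.  -52.1] tool y ang (car) 89.95349381952357 tilt [ 0.  0. -1.] F [ 0.  -0.4  0.1]
```

View pics/w11.png

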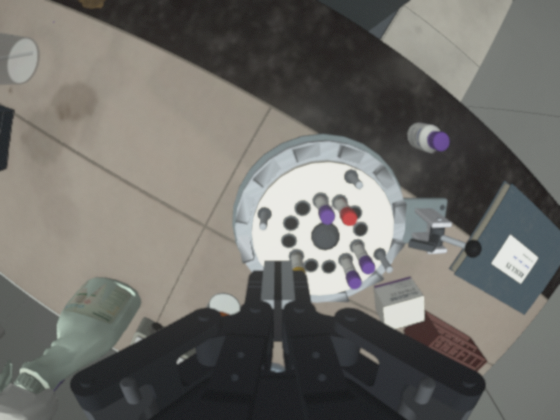

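Request:
jog_arm(
  rows=[
    [[-0.8,3.5,0],[0,0,0],0],
    [[-1,4,0],[0,0,0],0],
    [[-1,4,0],[0,0,0],0],
    [[-1,4,0],[0,0,0],0],
    [[-1,4,0],[0,0,0],0],
    [[-0.5,3.5,0],[0,0,0],0],
    [[0,1.4,2],[0,0,0],0],
    [[0,0,5],[0,0,0],0],
    [[0,0,3],[0,0,0],0],
    [[0,0,0],[0,0,0],0],
  ],
)

```text
clock: 16.12
position: [443.5, 281.1, 91.0]
ee_rot: [-0.26, 0.966, -0.002, -0.002]
contact_force: [0.2, -0.2, 0.3]
gripper_width: -0.4
```

```bash
python3 - <<'E'
from h import *
st()
zoom('wrist','w12',(240,230),(200,150));zoom('scene','s12',(250,215),(120,90))
E
```

```text
16.125 pos [443.5 281.1  91. ] car x,y [ -0.7 191. ] tool y ang (car) 89.85559546578065 tilt [-0.004 -0.004 -1.   ] F [ 0.2 -0.2  0.3]
w12 140 155
s12 190 170
```

View pics/w12.png

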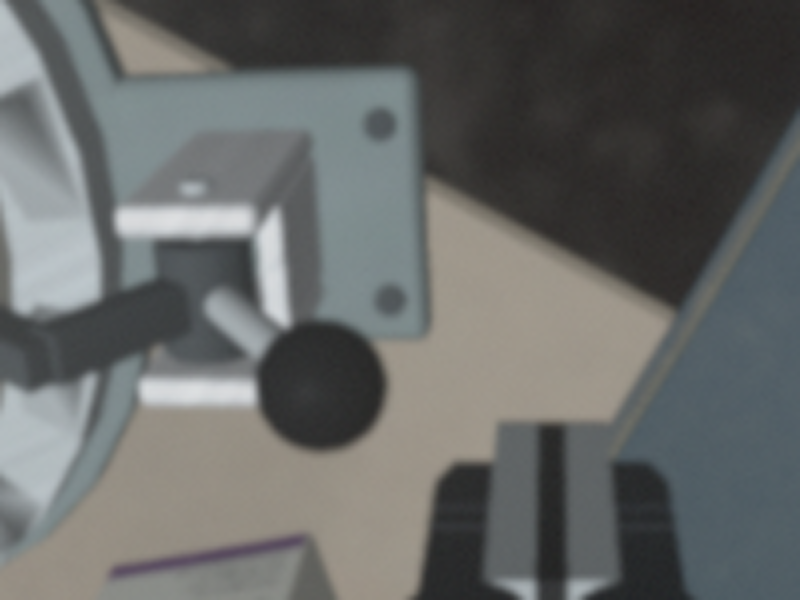

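View pics/s12.png

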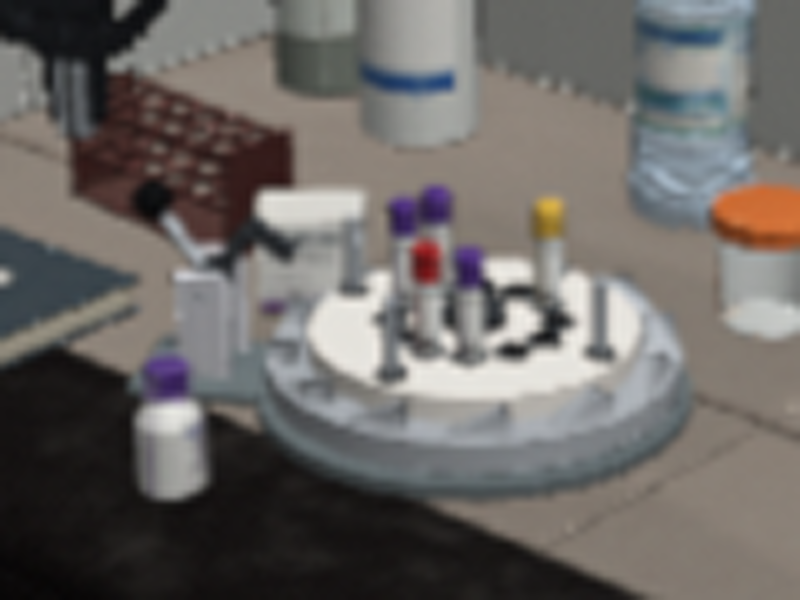

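Request:
jog_arm(
  rows=[
    [[0,0,2],[0,0,0],0],
    [[0,0,1.9],[0,0,0],0],
    [[0,-0.5,0],[0,0,0],0],
    [[0,-0.6,0],[0,0,0],0],
    [[0,-0.6,0],[0,0,0],0],
    [[0,-0.6,0],[0,0,0],0],
    [[0,-0.6,0],[0,0,0],0],
    [[0,-0.6,0],[0,0,0],0],
    [[0,-0.6,0],[0,0,0],0],
    [[0,-0.4,0],[0,0,0],0],
  ],
)

```text
clock: 17.48
position: [467.6, 242.6, 53.7]
ee_rot: [-0.259, 0.966, -0.0, -0.0]
contact_force: [-0.6, 0.4, -0.1]
gripper_width: -0.2
```

Request:
jog_arm(
  rows=[
    [[0,0,0],[0,0,0],0],
    [[0,0,0],[0,0,0],0],
  ],
)

```text
clock: 17.73
position: [467.4, 243.4, 53.9]
ee_rot: [-0.26, 0.966, -0.0, -0.0]
contact_force: [-0.8, 0.5, 0.2]
gripper_width: 0.0
```

```bash
python3 - <<'E'
from h import *
st()
zoom('wrist','w13',(240,230),(200,150));zoom('scene','s13',(250,215),(120,90))
E
```

```text
17.725 pos [467.4 243.4  53.9] car x,y [  0.9 146.4] tool y ang (car) 89.80053116910821 tilt [-0. -0. -1.] F [-0.8  0.5  0.2]
w13 140 155
s13 190 170
```

View pics/w13.png

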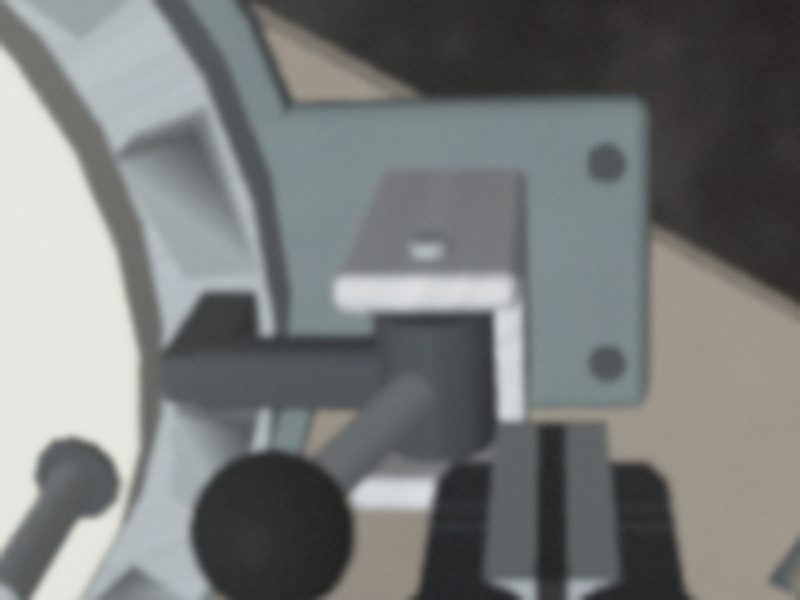

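View pics/s13.png

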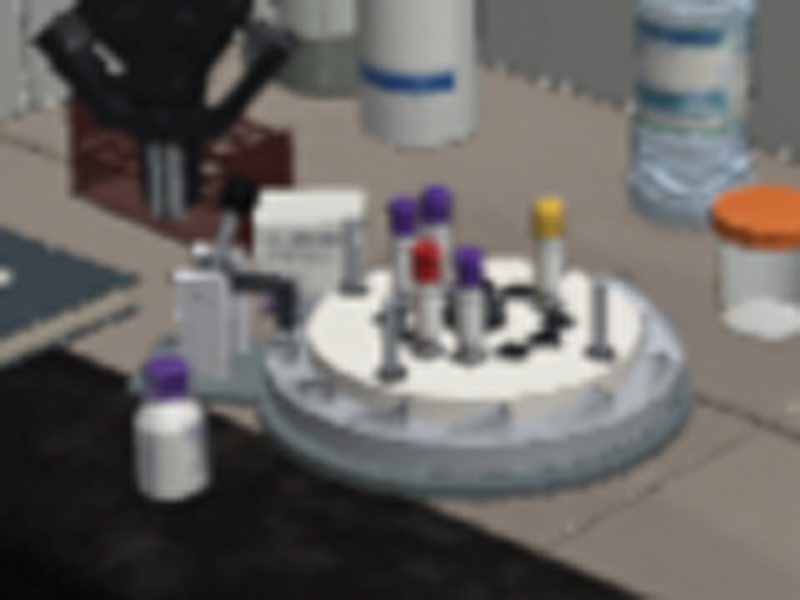

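Request:
jog_arm(
  rows=[
    [[0,1,0],[0,0,0],0],
    [[0,2,-1],[0,0,0],0],
    [[0,0,-4],[0,0,0],0],
    [[0,0,-5],[0,0,0],0],
    [[0,0,-5],[0,0,0],0],
    [[0,-3,0],[0,0,0],0],
    [[0,-4,0],[0,0,0],0],
    [[0,0,0],[0,0,0],0],
    [[0,0,0],[0,0,0],0],
  ],
)

```text
clock: 18.95
position: [487.2, 209.3, 204.0]
ee_rot: [-0.26, 0.966, 0.0, -0.0]
contact_force: [-0.4, -0.0, 0.6]
gripper_width: 0.1
```

```bash
python3 - <<'E'
from h import *
st()
M=eyes.camera_model('wrist');zoom('wrist','w14',(220,225),(240,180));zoom('scene','s14',(250,215),(120,90))
np.save('M14.npy',M,allow_pickle=True)
P=np.r_[C+114*U,101];print((proj('wrist',P)-[100,135])*800/240)
for q in (0.3,.45,.5):
  a=np.radians(135)+Y+q; P=np.r_[C+70*np.array([np.cos(a),np.sin(a)]),84];print(q,(proj('wrist',P)-[100,135])*800/240)
E
```

```text
18.95 pos [487.2 209.3 204. ] car x,y [  0.8 107. ] tool y ang (car) 89.82340762377817 tilt [-0.  0. -1.] F [-0.4 -0.   0.6]
w14 100 135
s14 190 170
[615.01000867 207.41115034]
0.3 [320.12780346 -22.22052918]
0.45 [286.41331825 -35.47205558]
0.5 [274.90034298 -38.64268252]
```

View pics/w14.png

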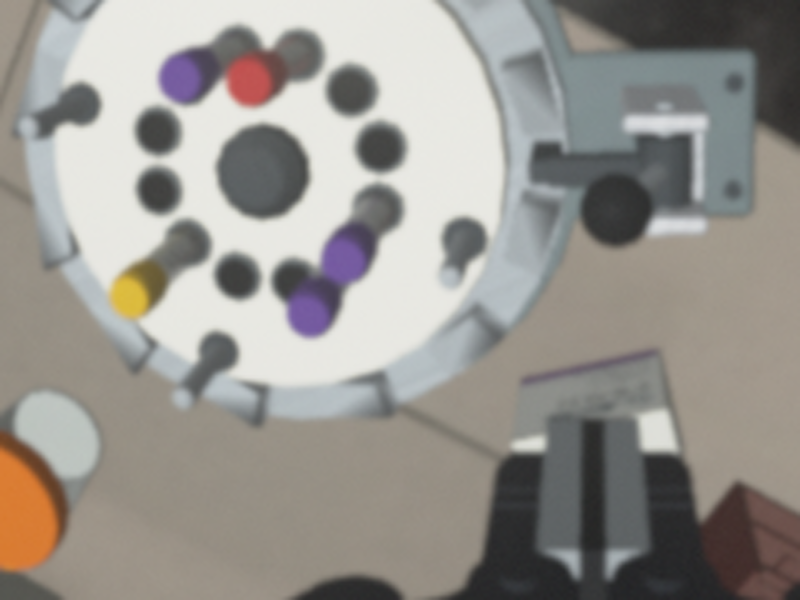

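View pics/s14.png

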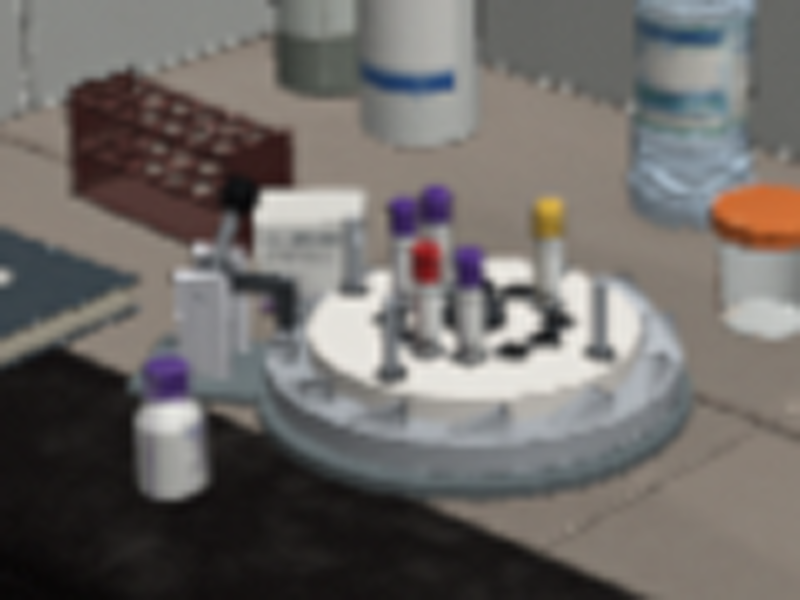

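```bash
python3 - <<'E'
from h import *
M=np.load('M14.npy',allow_pickle=True).item()
for p,k in (((27,126),1),((183,398),2),((452,275),3)):
  d=ray('wrist',np.array(p)*.3+[100,135],84,M)[:2]-C
  print(k,np.linalg.norm(d),np.arctan2(d[1],d[0])-Y-np.radians(135+90*k)+2*np.pi*(1 if k==1 else 1))
b=ray('wrist',np.array((617,209))*.3+[100,135],101,M)[:2]-C;print(b@EX,b@U)
st();arm.job_done()
E
```

```text
1 69.4143103484632 0.4481344578991484
2 71.47297879420191 0.4449699030293095
3 71.1101159054943 0.4214469587193763
0.371370764260659 114.18204914819795
19.05 pos [487.1 209.7 204. ] car x,y [  0.9 107.4] tool y ang (car) 89.87793059600858 tilt [-0.  0. -1.] F [ 0.  -0.4  0.2]
the job is handed in; nothing more can be done
```

The carousel is back one notch with its pawl down, and the job is handed in; no verdict was reported. The run took about 19 s of the 48 s allowed.

**What I did:** With the fingers shut, I pushed the ball outward until the pawl tipped over and stayed lifted. I then pushed peg1 to turn the wheel backward and pushed the ball back towards the wheel. The pawl dropped, and I drew the arm up clear.

**Last checks:**
- **Wheel:** three pegs in the wrist picture give 0.42 to 0.45 rad. The allowed range at the end is 0.36 to 0.55.
- **Pawl:** the ball measured 114.2 mm out from the axis, against 114 mm for fully down. In the scene picture it looks as it did at the start.
- **Forces:** readings stayed at about 1.5 N or less at every check, and about zero at the end. The arm ended well clear of everything.
- **Bystanders:** the ones around the carousel look unmoved in the pictures. I did not measure their positions again, and the beaker and tally counter were not in the last close-up.

**What disagreed:** The shut fingertips were about 35 mm higher than the reported TCP. My first ball push therefore passed over the ball without touching it. I saw this in the pictures, worked 30 to 35 mm lower after that, and it caused no harm.

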